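# Pry a tight plaster mould open

### The job

The upper half of the small plaster mould sits tight on the lower half. Pick up the red-handled pry bar, put its blade into the slot in the mould's front, resting on the round steel bar along the slot's lower edge, and lever the upper half up until it stands about a centimetre clear; do not push or lift the mould with the gripper itself. Then draw the bar out, lay it flat on the bench clear of the mould, and leave the cup, the beaker and the small flower mould where they stand.

Things in the scene. Friction and masses are not known exactly. Their poses are not given: they have to be found in the camera images.
- fulcrum (a point): Middle of the crest of the round steel bar (12 mm diameter, 110 mm long) along the front upper edge of the mould's lower half, 75 mm above the bench: the fulcrum. Its x axis points level into the mould along the pry slot, y along the steel bar, z up.
- slot (a point): Middle of the mouth of the pry slot, 3 mm behind the steel bar's crest and 78 mm above the bench; axes as fulcrum. The slot is 40 mm wide (y) and 50 mm deep (x); while the mould is shut its floor is 70 mm and its ceiling (the upper half) 87 mm above the bench, so 12 mm are free between the level of the steel bar's crest and the ceiling.
- fulcrum_bar: The round steel bar itself, fixed to the lower half; origin at its middle, on its axis, 6 mm below the crest.
- mould_base: White plaster mould, fixed to the bench: lower half 120 x 120 mm, 70 mm high, on a thin 128 mm square plywood board; it carries the steel bar and the upper half (116 x 116 mm, 38 mm high, and a 13 mm pouring collar: 121 mm overall). Origin on the bench under its centre, 62 mm behind the steel bar; x points from the slotted front to the back.
- mould_top (a joint): How far the upper half has risen straight up from the lower half, in m: 0 shut, at most 0.03. It takes about 31 N to move it up; friction holds it at the height to which it was lifted.
- pry_bar: Pry bar, 215 mm long, about 0.22 kg, flat underside all along: red handle 120 mm long, 24 mm wide, 16 mm thick; steel blade 95 mm long outside the handle, 22 mm wide, 6 mm thick. Origin on the underside's centre line, 110 mm from the tip; x to the blade's tip, y across, z up out of its top.
- bar_grip (a point): Point in the pry bar's handle, on its centre line, 8 mm above the underside, 125 mm from the blade's tip and 90 mm from the butt, 30 mm from the handle's front end; the centre of mass is about 8 mm from it towards the tip. Axes as pry_bar.
- bar_tip (a point): Middle of the pry bar's blade at its very tip, 3 mm above the underside; axes as pry_bar. With some 48 mm of blade behind the steel bar's crest and the bar let go, the handle sinks until the tip meets the slot's ceiling (tilt about 0.13 rad) and the bar stays there by itself.
- bar_butt (a point): Top of the pry bar's handle, 15 mm from its rear end; axes as pry_bar. With the blade set in the slot, about 10 N down on this point raises the upper half; with the butt down on the bench the upper half is about 14 mm up.
- cup_mid (a point): Small terracotta cup, 62 mm diameter, 53 mm high, loose; point half-way up. Leave it alone.
- beaker_mid (a point): White beaker, 71 mm diameter, 96 mm high, loose; point half-way up. Leave it alone.
- sprig_mould_mid (a point): White plaster block with a flower on top, 50 x 62 x 26 mm, loose; point half-way up. Leave it alone.
There are look-alikes about, which are no part of the job. Leave any blue look-alike of the mould_base alone.

How it is judged:
On the way, in this order (a step that is already met when the one before it is completed fails the run):
1. the blade's tip is in the slot, at least 15 mm behind the steel bar, with the mould still shut (x of bar_tip in the frame of fulcrum above 0.015 m and y of bar_tip in the frame of fulcrum between -0.02 and 0.02 m and z of bar_tip in the frame of fulcrum below 0.02 m and value of joint mould_top below 0.003 m), for 0.1 s.
2. the upper half is at least 8 mm up while the pry bar bears on the steel bar (value of joint mould_top above 0.008 m and contact force between pry_bar and fulcrum_bar above 1 N), for 0.1 s.
At the end, for the whole second after the job is handed in: The upper half stays at least 8 mm up; the pry bar lies flat on the bench (its tip and its handle's centre less than 20 mm above the bench), at rest and not touching the mould (value of joint mould_top above 0.008 m and height (world z) of bar_grip between 0 and 0.02 m and height (world z) of bar_tip between -0.005 and 0.02 m and contact force between pry_bar and mould_base below 0.1 N and linear speed of pry_bar below 0.02 m/s).
It fails at once if the gripper's fingers or the arm push or lift the mould (over 5 N) (contact force between any of the fingers, the arm and mould_base above 5 N).
It fails at once if the cup, the beaker or the small flower mould is moved by more than 30 mm (distance of any of cup_mid, beaker_mid, sprig_mould_mid from where it was at the start of the episode above 0.03 m).
It also fails if it takes over 72 s, if anything falls off the work surface, if the arm or the gripper's body presses on something with over 40 N, if the wrist force passes 120 N, or if a joint passes its speed limit or range.

### The arm

A 6-joint arm with a two-finger parallel gripper is mounted at the origin on a cart in front of the work surface, level with it; the furniture and walls round the work are solid. World frame = base frame: x ahead of the robot, y to its left, z up, the work surface at z = 0. Lengths are in m, angles in rad, forces in N, time in s.
With the tool pointing down it reaches from about 0.4 to 0.825 m from the base axis. Payload 7 kg.
Tool frame: the origin (TCP) lies on the centre line of the jaws, within the pads' length; the fingertips stand 8 mm ahead of it and the grasp point (between the pads) lies 11 mm behind it; z points along the fingers, y is the direction in which the jaws open and shut (so a half turn about z gives the same grasp; the last joint's range is limited). The gripper opens to 85 mm and grips with 20 to 120 N. Pads are 22 mm wide; open, the fingers measure 114 mm over their backs; the gripper's body (76 mm by 85 mm) begins 54 mm behind the grasp point. The pads swing forward as they close: fully open they stand 13 mm farther back than shut.
Start: joints at [1.592, 0.359, 0.012, 0, -1.224, -0.288], TCP at [0.178, 0.651, 0.239] pointing down, gripper open.
Joint ranges: [-3.07, 3.07], [-1.43, 2.12], [-1.02, 1.25], [-3.03, 1.67], [-3.05, -0], [-3.03, 3.03]. Speed limits (rad/s): [2.39, 2.39, 3.01, 3.14, 3.14, 3.14].

### API

Orientations are given as a unit quaternion [x, y, z, w].
In Python, from rig import ctrl gives the robot as it stands. The module is installed in compiled form; this text tells all that it offers.
- The arm moves only by the tool apply_moves, never from a script. Its argument "moves" is text: rows parted by semicolons, each of 7 numbers parted by spaces: the shift along the world's x, y, z in m, then the turn, a rotation vector about the world's x, y, z in rad, then the opening in per cent of the stroke, from 0 (shut) to 100 (fully open). A call has 1 to 20 rows; each row is the pose to reach, as a shift and turn from the pose measured when the call began; what a row does not reach only later rows make up. A row lasts 1/10 s, in which the tool goes at most 50 mm and 8.59 degrees, less where a joint would pass 70% of its speed; a pose out of reach is approached as far as the arm can. A call with a gripper value outside its range is refused whole. The fingers move at their own pace and stop on an object; "newtons" is the grip in N (left out, the last holds). Time passes only in rows, so rows that repeat a pose let the fingers close. It gives the time, the measured TCP pose, the force and the opening at its end, in the units of the state.
- ctrl.get_state(): the state, without advancing time (a new reading comes with each control period).
- ctrl.capture(name): name is "scene" or "top" or "wrist"; returns (picture, depth): 420x560x3 uint8, red, green, blue; 420x560 float32, m along the optical axis (not along the pixel's ray), 0 where there is no reading.
- ctrl.camera_model(name): a dict with "fx", "fy", "cx", "cy" (pixels), "world_from_camera" (4x4, takes a point from camera to world coordinates); the wrist camera has in their place "T_tool_cam" (4x4, takes a point from camera to tool coordinates, whose origin is the TCP and whose axes are the flange's). Camera axes: x right, y down, z forward; pixel columns grow to the right and rows downward; lengths in m; the calibration is good to about 2 mm. The wrist camera is an equidistant fisheye: a pixel r from the principal point sees the ray r / f radians off the axis. A picture is of the moment at which its call begins: read the wrist's pose just before it. camera_model takes no time and is no camera call.
- ctrl.sign_off(): hands the job in, once; it reports no verdict.
The state is a dict: "time_s": time; "joints": joint angles; "qvel": joint speeds; "joint_torque": joint torques, N m; "position": TCP position; "ee_rot": TCP orientation; "contact_force": force on the tool from outside, world axes, zero at the start; "ft_torque": the same for the moment, N m; "opening": finger opening in m.
Only numpy, scipy, OpenCV 4.12 (cv2) and the standard library are available. Lean on these libraries where they do the work, as an engineer would, in place of code of your own. Each camera call takes 0.05 s, during which the arm holds its last target.

## Working session

There is one attempt and no reset: what is moved stays moved. The work goes in short steps, Python scripts to look and compute and a tool call to move; the robot and the scene stay as the last step left them, time stands still between calls to the robot, and variables do not carry over. Pictures are saved under pics/ and viewed, and the job is handed in when it is done.

Besides the shell and the picture viewer there is one more tool, called after "Request:" as name(argument=value, ...), one argument or row to a line, values as JSON. apply_moves: Moves the arm, as the interface text tells. Its arguments: {"type":"object","properties":{"moves":{"type":"string"},"newtons":{"type":"number"}},"required":["moves"]}

```bash
mkdir -p pics
python3 - <<'E'
from rig import ctrl
import cv2,numpy as np
s=ctrl.get_state(); print(s)
for n in ["scene","top"]:
    p,d=ctrl.capture(n); cv2.imwrite(f"pics/{n}0.png",p[:,:,::-1]); np.savez(f"{n}0.npz",p=p,d=d)
    print(ctrl.camera_model(n))
print(ctrl.camera_model("wrist"))
E
```

```text
{'time_s': 0.0, 'joints': array([ 1.59211357e+00,  3.59372655e-01,  1.10683508e-02, -3.42590477e-04,
       -1.22412373e+00, -2.88073478e-01]), 'qvel': array([ 7.58051985e-04, -7.25975945e-04, -4.63890166e-04, -3.96722105e-04,
        9.97495982e-05, -7.26699986e-04]), 'joint_torque': array([-1.26207833e-03, -5.83305717e+01,  2.93427175e+01,  6.93663105e+00,
       -5.83909918e-03, -7.55115735e-06]), 'position': array([0.17785352, 0.65065745, 0.23837838]), 'ee_rot': array([ 9.91110216e-01, -1.33040775e-01, -3.34276855e-05,  8.30927556e-04]), 'contact_force': array([ 0.31272816, -0.18058587, -0.04875527]), 'ft_torque': array([-0.01365869,  0.03851273,  0.01779698]), 'opening': 0.08531207849680034}
{'fx': 418.2096859485319, 'fy': 418.2096859485319, 'cx': 282.4714622455851, 'cy': 207.58727703956131, 'world_from_camera': array([[ 0.82425368, -0.28687147,  0.4881707 ,  0.09629033],
       [-0.56613155, -0.4328347 ,  0.70153346, -0.58893931],
       [ 0.01004728, -0.85461037, -0.51917258,  0.61867275],
       [ 0.        ,  0.        ,  0.        ,  1.        ]])}
{'fx': 462.83279178716583, 'fy': 462.83279178716583, 'cx': 275.17386257485305, 'cy': 204.1995880178357, 'world_from_camera': array([[ 0.00843468, -0.99850584,  0.05399017,  0.5358498 ],
       [-0.9995599 , -0.00688336,  0.02885515,  0.122086  ],
       [-0.02844041, -0.05420979, -0.99812446,  0.99352276],
       [ 0.        ,  0.        ,  0.        ,  1.        ]])}
{'fx': 325.19226210127806, 'fy': 325.19226210127806, 'cx': 284.90901283624953, 'cy': 206.65317361553033, 'T_tool_cam': array([[ 1.01154894e-03, -9.63902597e-01, -2.66253189e-01,
         6.65132459e-02],
       [ 9.99999354e-01,  8.36788363e-04,  7.69815402e-04,
         1.54932577e-04],
       [-5.19229495e-04, -2.66253796e-01,  9.63902820e-01,
        -1.33511716e-01],
       [ 0.00000000e+00,  0.00000000e+00,  0.00000000e+00,
         1.00000000e+00]])}
```

View pics/scene0.png

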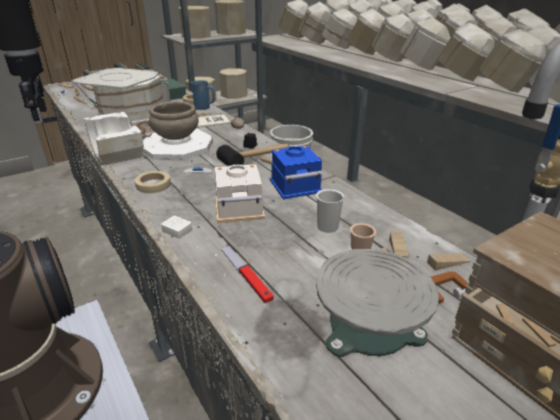

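View pics/top0.png

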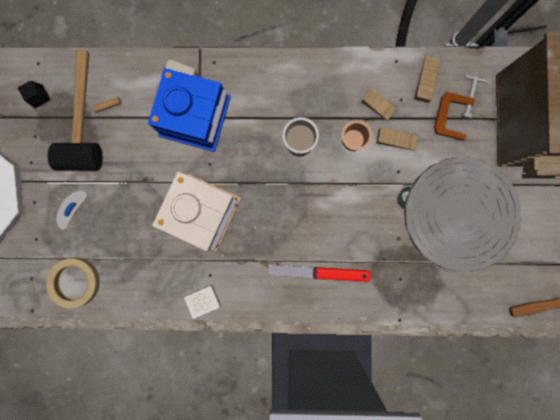

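The top view shows the white mould at about (197,211) with its steel bar on its right edge. The pry bar lies at (270–370, 272) with its tip to the left. Next I measure both.

```bash
cat > h.py <<'E'
import numpy as np,cv2
from rig import ctrl
def ray(n,uv):
    m=ctrl.camera_model(n);T=m["world_from_camera"];uv=np.atleast_2d(uv).astype(float)
    r=np.c_[(uv[:,0]-m["cx"])/m["fx"],(uv[:,1]-m["cy"])/m["fy"],np.ones(len(uv))]
    return T[:3,3],r@T[:3,:3].T
def onz(n,uv,z):
    o,r=ray(n,uv); return o+r*((z-o[2])/r[:,2])[:,None]
def cloud(n,d):
    h,w=d.shape; v,u=np.mgrid[:h,:w]; o,r=ray(n,np.c_[u.ravel(),v.ravel()])
    return (o+r*d.reshape(-1,1)).reshape(h,w,3)
E
python3 - <<'E'
from h import *
t=np.load("top0.npz");p,d=t["p"],t["d"];C=cloud("top",d)
hsv=cv2.cvtColor(p,cv2.COLOR_RGB2HSV)
red=((hsv[...,0]<5)|(hsv[...,0]>174))&(hsv[...,1]>200)&(hsv[...,2]>120)
red[:, :300]=0
n,l,st,c=cv2.connectedComponentsWithStats(red.astype(np.uint8));print(st[1:],c[1:])
print("bench z",np.median(C[240:255,300:380,2]),"red z",np.median(C[red][:,2]))
for (u,v) in [(200,190),(185,208),(215,232),(232,215),(228,230),(236,205),(290,271)]: print(u,v,C[v,u])
a=cv2.resize(p[160:320,140:380],None,fx=3.3,fy=3.3,interpolation=cv2.INTER_CUBIC)
cv2.imwrite("pics/crop_top.png",a[:,:,::-1])
s=np.load("scene0.npz")["p"]
cv2.imwrite("pics/crop_sc.png",cv2.resize(s[155:310,200:330],None,fx=3.8,fy=3.8,interpolation=cv2.INTER_CUBIC)[:,:,::-1])
E
```

```text
[[317 268  53  13 498]] [[341.96184739 274.09036145]]
bench z -0.00010610774931113509 red z 0.016073920919962348
200 190 [0.610242   0.29312697 0.10725639]
185 208 [0.57504552 0.32055379 0.11188482]
215 232 [0.52954912 0.26299827 0.10596714]
232 215 [0.56533772 0.24232955 0.01061468]
228 230 [ 5.33330297e-01  2.51854983e-01 -2.69288025e-04]
236 205 [0.58400011 0.22805078 0.06337529]
290 271 [0.44776689 0.11801024 0.00650316]
```

View pics/crop_top.png

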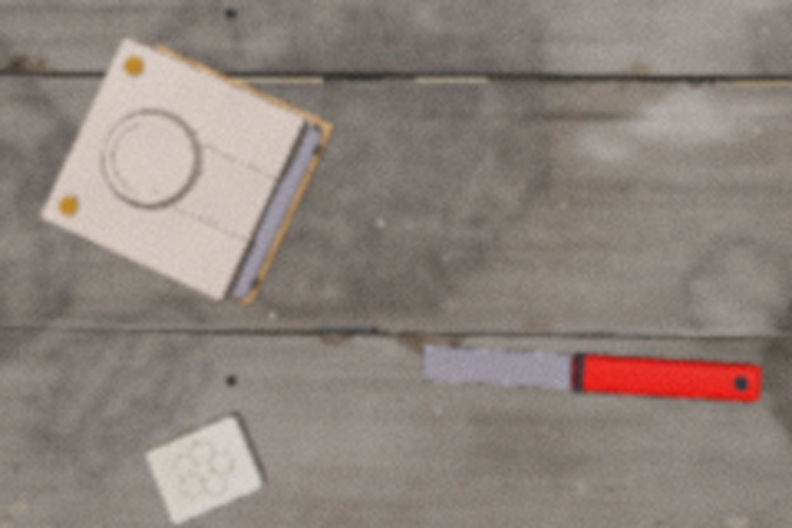

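View pics/crop_sc.png

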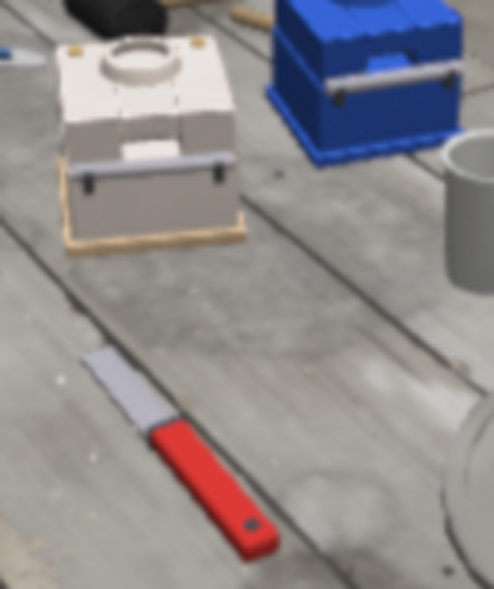

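The crops show the mould's top corners and the steel bar from about (318,130) to (240,295) in the crop. The bar's blade end is at (424,363) and its butt at (760,383). Now I turn these into poses.

```bash
cat > meas.py <<'E'
from h import *
def mould(p,d,verbose=1):
    C=cloud("top",d)
    hsv=cv2.cvtColor(p,cv2.COLOR_RGB2HSV).astype(int)
    reg=np.zeros(d.shape,bool);reg[165:255,148:245]=1
    top=reg&(C[...,2]>0.095)
    k=top.astype(np.uint8)
    c=max(cv2.findContours(k,0,cv2.CHAIN_APPROX_NONE)[0],key=cv2.contourArea)
    print("minAreaRect px",cv2.minAreaRect(c))
    P=onz("top",c[:,0,:],0.108)[:,:2].astype(np.float32)
    R=cv2.minAreaRect(P);print("top rect",R, cv2.boxPoints(R).tolist())
    # steel bar: height 0.06-0.08, bluish
    bl=(p[...,2].astype(int)-p[...,0]>5)
    sb=reg&(C[...,2]>0.055)&(C[...,2]<0.08)&bl
    print("steel px",sb.sum())
    v,u=np.nonzero(sb); Q=onz("top",np.c_[u,v],0.072)[:,:2].astype(np.float32)
    R2=cv2.minAreaRect(Q);print("steel rect",R2,cv2.boxPoints(R2).tolist(),Q.mean(0), np.median(C[sb][:,2]))
if __name__=="__main__":
    t=np.load("top0.npz");p,d=t["p"],t["d"];mould(p,d)
    f=lambda x,y:(140+(x+.5)/3.3-.5,160+(y+.5)/3.3-.5)
    print("bar butt top",onz("top",[f(761,382)],0.012),"tip",onz("top",[f(424,362.5)],0.006))
    print("blade/handle joint", onz("top",[f(573,371)],0.008))
    print("steel ends",onz("top",[f(316,128),f(240,294)],0.073))
    # scene check: steel ends in crop_sc (75,168),(235,160)
    g=lambda x,y:(200+(x+.5)/3.8-.5,155+(y+.5)/3.8-.5)
    print("scene steel",onz("scene",[g(75,166),g(235,158)],0.072), "tip",onz("scene",[g(100,353)],0.006),"butt",onz("scene",[g(262,540)],0.016))
    from scipy.ndimage import label
    C=cloud("top",d);hsv=cv2.cvtColor(p,cv2.COLOR_RGB2HSV)
    m=(C[...,2]>0.004)&(C[...,2]<0.03);m[:262]=0;m[290:]=0;m[:,:260]=0;m[:,380:]=0
    P=C[m][:,:2].astype(np.float32);print("bar rect",cv2.minAreaRect(P),m.sum())
E
python3 meas.py
```

```text
minAreaRect px ((192.56582641601562, 211.1072998046875), (61.322181701660156, 60.34437942504883), 24.775142669677734)
top rect ((0.5695154070854187, 0.3067589998245239), (0.11891520023345947, 0.11583244055509567), 66.00493621826172) [[0.49242541193962097, 0.2759917974472046], [0.5982475876808167, 0.22888760268688202], [0.646605372428894, 0.33752620220184326], [0.5407832264900208, 0.38463038206100464]]
steel px 94
steel rect ((0.5457450747489929, 0.25210168957710266), (0.007375180255621672, 0.10599109530448914), 65.79916381835938) [[0.4958954155445099, 0.2704629898071289], [0.5925713777542114, 0.22701337933540344], [0.5955947637557983, 0.23374038934707642], [0.4989187717437744, 0.2771899998188019]] [0.5460244  0.25163525] 0.07501896317608198
bar butt top [[ 0.44092417 -0.05006659  0.012     ]] tip [[0.45037615 0.16440502 0.006     ]]
blade/handle joint [[0.4461829  0.06885506 0.008     ]]
steel ends [[0.59662466 0.22831002 0.073     ]
 [0.4960166  0.27295346 0.073     ]]
scene steel [[0.49959777 0.27894285 0.072     ]
 [0.5968897  0.22786504 0.072     ]] tip [[0.45176868 0.16065468 0.006     ]] butt [[ 0.43953731 -0.04949041  0.016     ]]
bar rect ((0.4367689788341522, 0.055055081844329834), (0.05261123180389404, 0.2490864247083664), 0.7116076350212097) 1100
```

Request:
apply_moves(
  moves="0.267 -0.612 -0.1 0 0 -1.349 100;0.267 -0.612 -0.1 0 0 -1.349 100;0.267 -0.612 -0.1 0 0 -1.349 100;0.267 -0.612 -0.1 0 0 -1.349 100;0.267 -0.612 -0.1 0 0 -1.349 100;0.267 -0.612 -0.1 0 0 -1.349 100;0.267 -0.612 -0.1 0 0 -1.349 100;0.267 -0.612 -0.1 0 0 -1.349 100;0.267 -0.612 -0.1 0 0 -1.349 100;0.267 -0.612 -0.1 0 0 -1.349 100;0.267 -0.612 -0.1 0 0 -1.349 100;0.267 -0.612 -0.1 0 0 -1.349 100;0.267 -0.612 -0.1 0 0 -1.349 100;0.267 -0.612 -0.1 0 0 -1.349 100;0.267 -0.612 -0.1 0 0 -1.349 100;0.267 -0.612 -0.1 0 0 -1.349 100;0.267 -0.612 -0.1 0 0 -1.349 100;0.267 -0.612 -0.1 0 0 -1.349 100",
)

```text
time_s: 1.9
position: [0.4448, 0.0396, 0.1387]
ee_rot: [-0.692, 0.722, 0.0, -0.0]
contact_force: [0.5, 0.5, -0.4]
opening: 0.0854
```

```bash
cat > look.py <<'E'
import sys
from h import *
from scipy.spatial.transform import Rotation as Rn
s=ctrl.get_state(); R=Rn.from_quat(s["ee_rot"]).as_matrix()
print(s["time_s"],s["position"].round(4),s["ee_rot"].round(4),"x",R[:,0].round(3),"y",R[:,1].round(3),"z",R[:,2].round(3),"F",s["contact_force"].round(2),"open",round(s["opening"],4))
for n in sys.argv[2:]:
    p,d=ctrl.capture(n); cv2.imwrite(f"pics/{n}{sys.argv[1]}.png",p[:,:,::-1]); np.savez(f"{n}{sys.argv[1]}.npz",p=p,d=d,pos=s["position"],R=R)
E
python3 look.py 1 wrist
```

```text
1.9 [0.4448 0.0396 0.1387] [-6.915e-01  7.223e-01  4.000e-04 -3.000e-04] x [-0.044 -0.999 -0.   ] y [-0.999  0.044  0.001] z [-0.001  0.    -1.   ] F [ 0.53  0.46 -0.35] open 0.0854
```

View pics/wrist1.png

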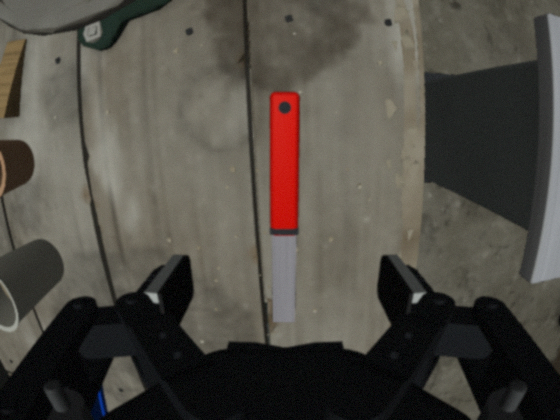

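The wrist view shows the bar centred and upright: butt at (285,92), handle front (284,232), tip (284,322). I check this against the top view using fisheye rays.

```bash
cat >> h.py <<'E'
def wray(uv,pos,R):
    m=ctrl.camera_model("wrist");uv=np.atleast_2d(uv).astype(float)
    dx,dy=uv[:,0]-m["cx"],uv[:,1]-m["cy"];r=np.hypot(dx,dy);th=r/m["fx"]
    k=np.sin(th)/np.maximum(r,1e-9);c=np.c_[dx*k,dy*k,np.cos(th)]
    T=m["T_tool_cam"];return pos+R@T[:3,3],c@(R@T[:3,:3]).T
def wonz(uv,z,pos,R):
    o,r=wray(uv,pos,R);return o+r*((z-o[2])/r[:,2])[:,None]
E
python3 - <<'E'
from h import *
w=np.load("wrist1.npz")
print(wonz([(285,92)],.016,w["pos"],w["R"]),wonz([(284,230)],.016,w["pos"],w["R"]),wonz([(284,322)],.006,w["pos"],w["R"]))
E
```

```text
[[ 0.43982934 -0.04903948  0.016     ]] [[0.44543615 0.06313033 0.016     ]] [[0.44983627 0.16366433 0.006     ]]
```

Request:
apply_moves(
  moves="0 -0.001 -0.05 0 0 0 100;0 -0.001 -0.09 0 0 0 100;0 -0.001 -0.115 0 0 0 100;0 -0.001 -0.122 0 0 0 100;0 -0.001 -0.128 0 0 0 70;0 -0.001 -0.128 0 0 0 40;0 -0.001 -0.128 0 0 0 0;0 -0.001 -0.128 0 0 0 0;0 -0.001 -0.128 0 0 0 0;0 -0.001 -0.128 0 0 0 0;0 -0.001 -0.128 0 0 0 0;0 -0.001 -0.128 0 0 0 0;0 -0.001 -0.128 0 0 0 0",
  newtons=100,
)

```text
time_s: 3.25
position: [0.4456, 0.039, 0.0122]
ee_rot: [-0.692, 0.722, 0.0, 0.001]
contact_force: [-3.4, 1.6, 12.2]
opening: 0.0213
```

```bash
python3 look.py 2 wrist
```

```text
3.25 [0.4456 0.039  0.0122] [-6.916e-01  7.223e-01  1.000e-04  9.000e-04] x [-0.043 -0.999 -0.001] y [-0.999  0.043 -0.001] z [ 0.001  0.001 -1.   ] F [-3.37  1.61 12.16] open 0.0213
```

View pics/wrist2.png

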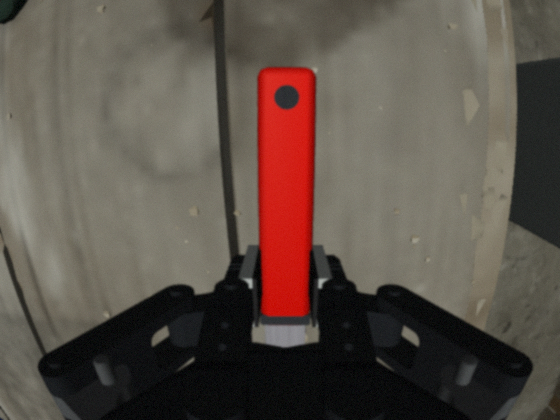

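The handle is held between the pads. The upward force suggests the fingertips are touching the bench. I lift, turn to the slot's direction, and stop short of the mould to re-measure.

Request:
apply_moves(
  moves="0 0 0.03 0 0 0 0;0 0 0.06 0 0 0 0;0 0 0.09 0 0 0 0;0.01 0.015 0.09 0 0 -0.09 0;0.02 0.03 0.09 0 0 -0.18 0;0.03 0.045 0.09 0 0 -0.27 0;0.037 0.055 0.09 0 0 -0.372 0;0.037 0.06 0.09 0 0 -0.372 0;0.037 0.06 0.09 0 0 -0.372 0;0.037 0.06 0.09 0 0 -0.372 0",
)

```text
time_s: 4.3
position: [0.4818, 0.0986, 0.1022]
ee_rot: [-0.547, 0.837, 0.0, 0.001]
contact_force: [-0.1, 0.0, -2.8]
opening: 0.0214
```

```bash
python3 look.py 3 wrist top scene
python3 - <<'E'
from h import *
t=np.load("top3.npz")["p"];s=np.load("scene3.npz")["p"]
cv2.imwrite("pics/c3t.png",cv2.resize(t[160:320,140:380],None,fx=3.3,fy=3.3,interpolation=cv2.INTER_CUBIC)[:,:,::-1])
cv2.imwrite("pics/c3s.png",cv2.resize(s[140:310,180:340],None,fx=3.5,fy=3.5,interpolation=cv2.INTER_CUBIC)[:,:,::-1])
E
```

```text
4.3 [0.4818 0.0986 0.1022] [-5.470e-01  8.371e-01  0.000e+00  6.000e-04] x [-0.402 -0.916 -0.001] y [-0.916  0.402 -0.001] z [ 0.001  0.001 -1.   ] F [-0.12  0.04 -2.85] open 0.0214
```

View pics/c3t.png

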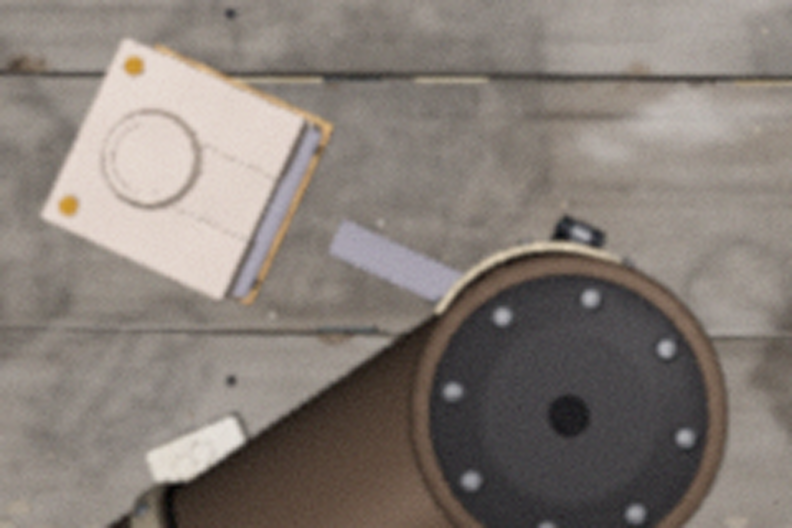

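View pics/c3s.png

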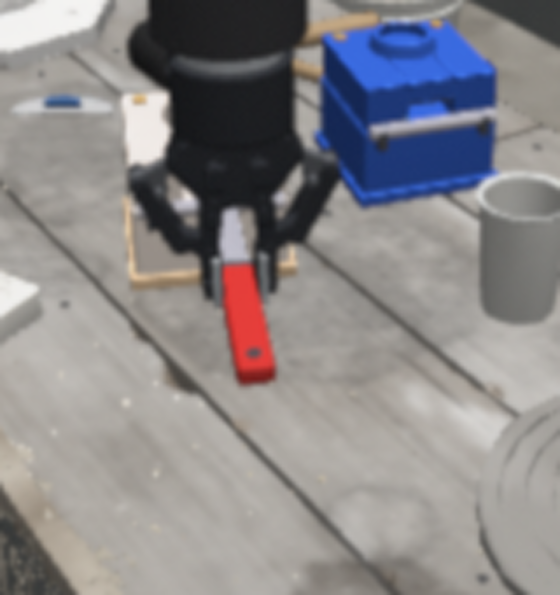

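View pics/wrist3.png

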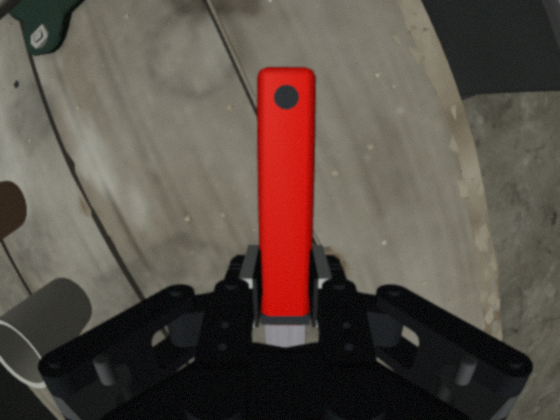

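The wrist view is unchanged, so the bar did not slip in the jaws. The tip is at about (338,236) in the top crop. I compare it with the slot in the same camera.

Run:
```python
from h import *
t=np.load("top3.npz");p,d=t["p"],t["d"];C=cloud("top",d)
reg=np.zeros(d.shape,bool);reg[220:256,236:280]=1
m=reg&(C[...,2]>0.07)&(C[...,2]<0.13)&(p[...,2].astype(int)>p[...,0]+3)
v,u=np.nonzero(m);P=C[m];x=np.array([.405,.914]);y=np.array([-.914,.405]);F=np.array([.5455,.2505])
Q=onz("top",np.c_[u,v],0.096)[:,:2]-F
a=Q@x;b=Q@y;print("n",m.sum(),"tip along",a.max(),"lat at bins")
for lo in np.arange(a.min(),a.max(),.01):
    k=(a>=lo)&(a<lo+.01);print(round(lo,3),k.sum(),"lat",b[k].min().round(4),b[k].max().round(4),"z",np.median(P[k][:,2]).round(4))
# steel
reg[:]=0;reg[165:255,148:245]=1
s=reg&(C[...,2]>0.066)&(C[...,2]<0.08)&(p[...,2].astype(int)-p[...,0]>5)
v,u=np.nonzero(s);Q=onz("top",np.c_[u,v],.074)[:,:2]-F;a=Q@x;b=Q@y
print("steel",s.sum(),a.min(),a.max(),np.median(a),b.min(),b.max(),np.polyfit(b,a,1),np.median(C[s][:,2]))
```

```text
n 354 tip along -0.0405530860489711 lat at bins
-0.113 43 lat -0.012 0.007 z 0.0959
-0.103 49 lat -0.0115 0.0067 z 0.0958
-0.093 50 lat -0.012 0.0073 z 0.0963
-0.083 51 lat -0.0123 0.0078 z 0.0959
-0.073 50 lat -0.0118 0.0072 z 0.0961
-0.063 48 lat -0.0113 0.0071 z 0.0955
-0.053 52 lat -0.0124 0.0068 z 0.0959
-0.043 11 lat -0.0118 0.0047 z 0.0966
steel 100 -0.002291066356436422 0.004727025986218778 0.000724092102004655 -0.052527686339346416 0.051396414786963704 [0.00578527 0.00078711] 0.07470168217683981
```

Request:
apply_moves(
  moves="-0.002 0.001 -0.006 0 0 0 0;-0.002 0.001 -0.012 0 0 0 0;0.002 0.01 -0.012 0 0 0 0;0.006 0.019 -0.012 0 0 0 0;0.01 0.028 -0.012 0 0 0 0;0.014 0.037 -0.012 0 0 0 0;0.0185 0.0465 -0.012 0 0 0 0;0.0185 0.0465 -0.012 0 0 0 0;0.0185 0.0465 -0.012 0 0 0 0",
)

```text
time_s: 5.35
position: [0.5006, 0.1453, 0.0901]
ee_rot: [-0.547, 0.837, -0.0, 0.001]
contact_force: [-1.2, 0.3, -2.5]
opening: 0.0211
```

```bash
python3 look.py 4 top
python3 - <<'E'
from h import *
t=np.load("top4.npz")["p"]
cv2.imwrite("pics/c4t.png",cv2.resize(t[160:320,140:380],None,fx=3.3,fy=3.3,interpolation=cv2.INTER_CUBIC)[:,:,::-1])
E
```

```text
5.35 [0.5006 0.1453 0.0901] [-5.466e-01  8.374e-01 -0.000e+00  6.000e-04] x [-0.402 -0.915 -0.001] y [-0.915  0.402 -0.001] z [ 0.001  0.001 -1.   ] F [-1.19  0.35 -2.53] open 0.0211
```

View pics/c4t.png

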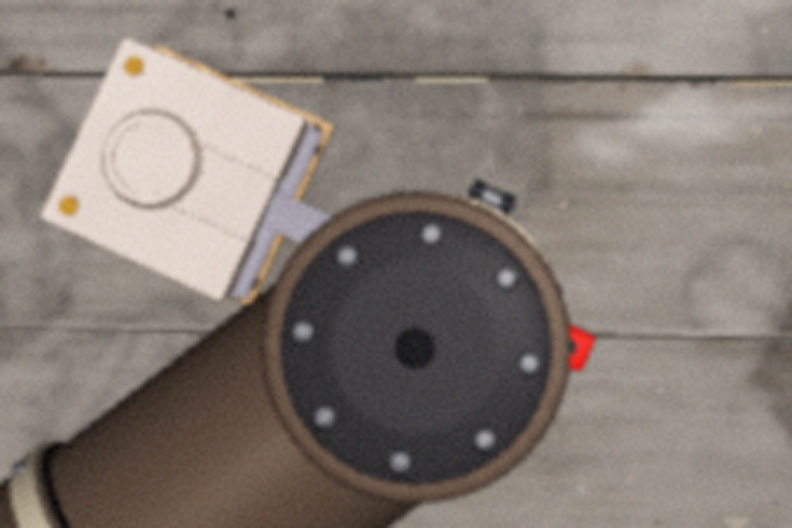

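Blade tip is in the slot mouth, centred, with no contact. I continue to 48 mm depth.

Request:
apply_moves(
  moves="0.004 0.009 0 0 0 0 0;0.008 0.018 0 0 0 0 0;0.012 0.027 0 0 0 0 0;0.015 0.034 0 0 0 0 0;0.015 0.034 0 0 0 0 0;0.015 0.034 -0.001 0 0 0 0;0.015 0.034 -0.002 0 0 0 0;0.015 0.034 -0.002 0 0 0 0",
)

```text
time_s: 6.2
position: [0.5151, 0.1786, 0.0878]
ee_rot: [-0.546, 0.838, -0.0, 0.0]
contact_force: [1.3, 0.4, -3.1]
opening: 0.0213
```

```bash
python3 look.py 5 scene top
python3 - <<'E'
from h import *
s=np.load("scene5.npz")["p"]
cv2.imwrite("pics/c5s.png",cv2.resize(s[120:290,180:340],None,fx=3.5,fy=3.5,interpolation=cv2.INTER_CUBIC)[:,:,::-1])
E
```

```text
6.2 [0.5151 0.1786 0.0878] [-5.464e-01  8.375e-01 -0.000e+00  3.000e-04] x [-0.403 -0.915 -0.   ] y [-0.915  0.403 -0.   ] z [ 0.  0. -1.] F [ 1.26  0.36 -3.09] open 0.0213
```

View pics/c5s.png

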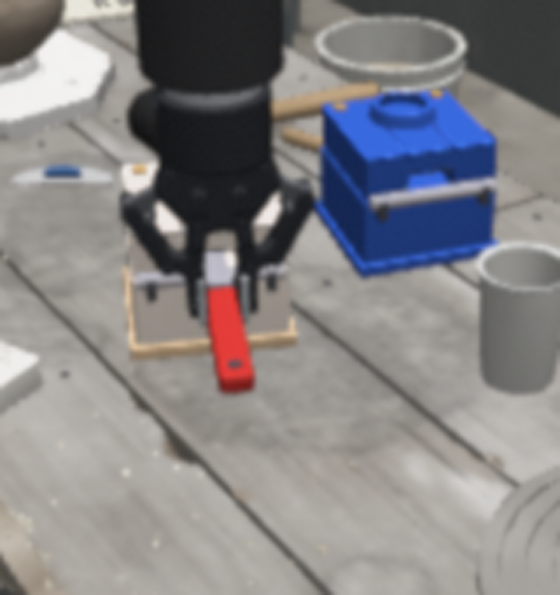

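Depth is about 47 mm and nothing is jammed. Now the first part of the levering arc.

Request:
apply_moves(
  moves="-0.0002 -0.0006 -0.0045 0.046 -0.02 0 0;-0.0005 -0.0013 -0.0085 0.091 -0.041 0 0;-0.0007 -0.0016 -0.0125 0.137 -0.061 0 0;-0.0008 -0.0018 -0.0165 0.183 -0.081 0 0;-0.0008 -0.0018 -0.0205 0.229 -0.101 0 0;-0.0008 -0.0018 -0.0205 0.229 -0.101 0 0;-0.0008 -0.0018 -0.0205 0.229 -0.101 0 0",
)

```text
time_s: 7.0
position: [0.515, 0.1771, 0.0688]
ee_rot: [-0.542, 0.831, 0.068, 0.106]
contact_force: [-3.3, 1.2, 5.1]
opening: 0.0211
```

```bash
python3 look.py 6 top
python3 - <<'E'
from h import *
for i in "05": pass
for f in ["top0","top5","top6"]:
    C=cloud("top",np.load(f+".npz")["d"]); print(f,np.median(C[175:190,188:205,2]),np.median(C[228:240,186:200,2]))
E
```

```text
7.0 [0.515  0.1771 0.0688] [-0.5422  0.8308  0.0681  0.106 ] x [-0.39  -0.886 -0.25 ] y [-0.915  0.403 -0.002] z [ 0.102  0.228 -0.968] F [-3.28  1.19  5.14] open 0.0211
top0 0.10681423555898995 0.10825236252874271
top5 0.10677119152607706 0.5134429547852164
top6 0.11010651684568529 0.11135655420992757
```

Request:
apply_moves(
  moves="0.0001 0.0003 -0.004 0.037 -0.016 0 0;0.0002 0.0006 -0.008 0.082 -0.036 0 0;0.0004 0.0008 -0.012 0.125 -0.055 0 0;0.0005 0.001 -0.017 0.165 -0.073 0 0;0.0005 0.001 -0.017 0.165 -0.073 0 0;0.0005 0.001 -0.017 0.165 -0.073 0 0;0.0005 0.001 -0.017 0.165 -0.073 0 0",
)

```text
time_s: 7.75
position: [0.5163, 0.1784, 0.0531]
ee_rot: [-0.534, 0.817, 0.116, 0.181]
contact_force: [-2.6, 2.2, 4.5]
opening: 0.0212
```

```bash
python3 look.py 7 top scene
python3 - <<'E'
from h import *
for f in ["top0","top7"]:
    C=cloud("top",np.load(f+".npz")["d"]); print(f,np.median(C[175:190,188:205,2]),np.median(C[228:240,186:200,2]))
s=np.load("scene7.npz")["p"]
cv2.imwrite("pics/c7s.png",cv2.resize(s[120:290,180:340],None,fx=3.5,fy=3.5,interpolation=cv2.INTER_CUBIC)[:,:,::-1])
E
```

```text
7.75 [0.5163 0.1784 0.0531] [-0.5344  0.8173  0.1162  0.1814] x [-0.363 -0.831 -0.421] y [-0.916  0.402 -0.004] z [ 0.172  0.384 -0.907] F [-2.57  2.2   4.53] open 0.0212
top0 0.10681423555898995 0.10825236252874271
top7 0.1184596467066864 0.11920534244825565
```

View pics/c7s.png

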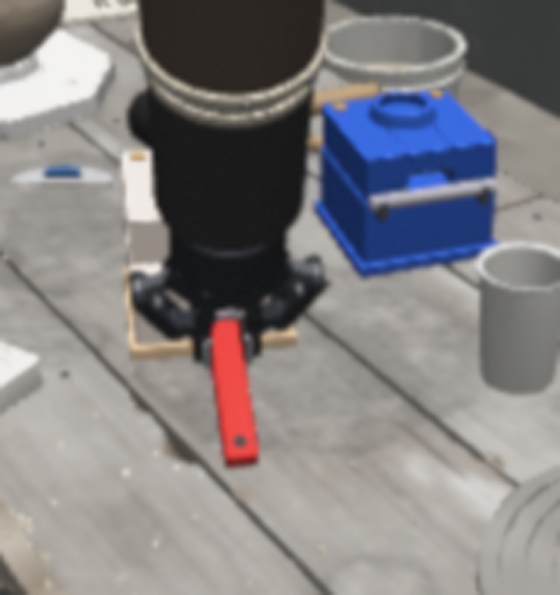

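The upper half is now about 11 mm up by top-view depth. I reverse the tilt along the same arc and draw the bar straight out.

Request:
apply_moves(
  moves="0 0 0.005 -0.05 0.022 0 0;0 0 0.01 -0.1 0.044 0 0;-0.0005 -0.001 0.0145 -0.15 0.066 0 0;-0.0005 -0.001 0.019 -0.2 0.089 0 0;-0.0005 -0.001 0.023 -0.25 0.111 0 0;-0.0005 -0.001 0.0275 -0.3 0.133 0 0;-0.0005 -0.001 0.032 -0.35 0.155 0 0;-0.0005 -0.001 0.036 -0.397 0.176 0 0;-0.0005 -0.001 0.036 -0.397 0.176 0 0;-0.0005 -0.001 0.036 -0.397 0.176 0 0",
)

```text
time_s: 8.85
position: [0.5155, 0.1776, 0.0887]
ee_rot: [-0.548, 0.837, -0.0, 0.001]
contact_force: [-0.3, -0.4, -3.3]
opening: 0.0209
```

```bash
python3 look.py 8 top
python3 - <<'E'
from h import *
for f in ["top0","top8"]:
    C=cloud("top",np.load(f+".npz")["d"]); print(f,np.median(C[175:190,188:205,2]))
E
```

```text
8.85 [0.5155 0.1776 0.0887] [-5.477e-01  8.367e-01 -4.000e-04  8.000e-04] x [-0.4   -0.916 -0.001] y [-0.916  0.4   -0.002] z [ 0.002  0.    -1.   ] F [-0.3  -0.41 -3.34] open 0.0209
top0 0.10681423555898995
top8 0.1180753619191508
```

Request:
apply_moves(
  moves="0 0 0.004 0 0 0 0;-0.006 -0.014 0.004 0 0 0 0;-0.014 -0.032 0.004 0 0 0 0;-0.022 -0.05 0.004 0 0 0 0;-0.03 -0.068 0.004 0 0 0 0;-0.038 -0.086 0.004 0 0 0 0;-0.046 -0.104 0.004 0 0 0 0;-0.054 -0.122 0.004 0 0 0 0;-0.061 -0.137 0.004 0 0 0 0;-0.061 -0.137 0 0 0 0 0;-0.061 -0.137 0 0 0 0 0",
)

```text
time_s: 10.0
position: [0.4542, 0.0397, 0.0885]
ee_rot: [-0.547, 0.837, -0.0, 0.001]
contact_force: [0.0, -0.9, -3.2]
opening: 0.0209
```

```bash
python3 look.py 9 top wrist
python3 - <<'E'
from h import *
t=np.load("top9.npz");p,d=t["p"],t["d"];C=cloud("top",d); print(np.median(C[175:190,188:205,2]))
m=(C[...,2]>0.06)&(C[...,2]<0.11)&(p[...,2].astype(int)>p[...,0]+3);m[:,:240]=0;m[:,330:]=0;m[:215]=0;m[300:]=0
P=C[m];x=np.array([.405,.914]);a=(P[:,:2]-[.5455,.2505])@x
for lo in np.arange(-.2,-.05,.015):
    k=(a>=lo)&(a<lo+.015)
    if k.sum()>5:print(round(lo,3),k.sum(),np.median(P[k][:,2]))
cv2.imwrite("pics/c9t.png",cv2.resize(p[160:320,140:380],None,fx=3.3,fy=3.3,interpolation=cv2.INTER_CUBIC)[:,:,::-1])
E
```

```text
10.0 [0.4542 0.0397 0.0885] [-5.471e-01  8.371e-01 -4.000e-04  7.000e-04] x [-0.401 -0.916 -0.001] y [-0.916  0.401 -0.001] z [ 0.002  0.    -1.   ] F [ 0.05 -0.87 -3.18] open 0.0209
0.11815069498658315
-0.2 54 0.08234178510913243
-0.185 75 0.08252200192644321
-0.17 70 0.08237945264202162
-0.155 75 0.08167988270109328
-0.14 70 0.08228559007525538
-0.125 70 0.08193662971609028
-0.11 21 0.08194045486858714
```

View pics/c9t.png

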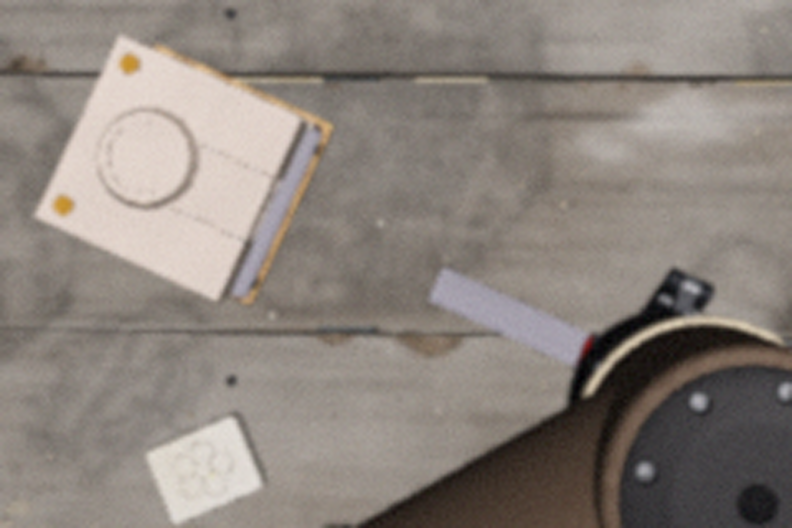

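The bar is out and level with its underside at about 76 mm, and the mould stays up. I set the bar down, open and retreat upwards.

Request:
apply_moves(
  moves="0 0 -0.03 0 0 0 0;0 0 -0.055 0 0 0 0;0 0 -0.068 0 0 0 0;0 0 -0.073 0 0 0 0;0 0 -0.076 0 0 0 0;0 0 -0.076 0 0 0 0;0 0 -0.076 0 0 0 40;0 0 -0.076 0 0 0 70;0 0 -0.076 0 0 0 70;0 0 -0.076 0 0 0 70;0 0 -0.06 0 0 0 80;0 0 -0.03 0 0 0 100;0 0 0.02 0 0 0 100;0 0 0.06 0 0 0 100;0 0 0.06 0 0 0 100;0 0 0.06 0 0 0 100",
)

```text
time_s: 11.7
position: [0.4552, 0.0407, 0.1499]
ee_rot: [-0.547, 0.837, -0.0, 0.002]
contact_force: [0.0, -0.6, -0.3]
opening: 0.0854
```

```bash
python3 look.py 10 wrist top scene
python3 - <<'E'
from h import *
t=np.load("top10.npz");p,d=t["p"],t["d"];C=cloud("top",d); print("top z",np.median(C[175:190,188:205,2]),"was 0.1068")
a=cv2.resize(np.load("scene10.npz")["p"],(400,300));b=cv2.resize(np.load("wrist10.npz")["p"],(400,300));c=cv2.resize(p,(400,300))
cv2.imwrite("pics/all10.png",np.vstack([np.hstack([a,b]),np.hstack([c,c*0])])[:,:,::-1])
w=np.load("wrist10.npz")["p"]
E
```

```text
11.7 [0.4552 0.0407 0.1499] [-5.474e-01  8.369e-01 -4.000e-04  2.400e-03] x [-0.401 -0.916 -0.004] y [-0.916  0.401 -0.003] z [ 0.005  0.002 -1.   ] F [ 0.05 -0.57 -0.27] open 0.0854
top z 0.11808189245564138 was 0.1068
```

View pics/all10.png

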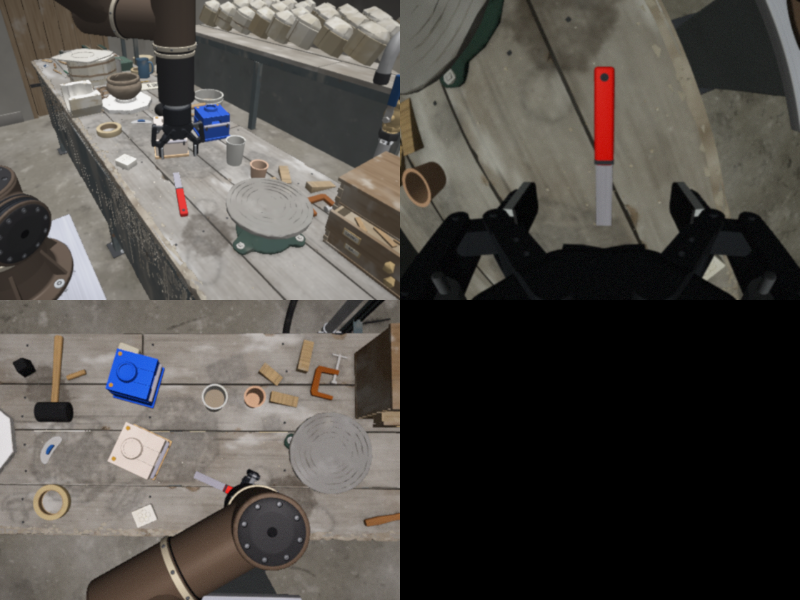

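View pics/scene10.png

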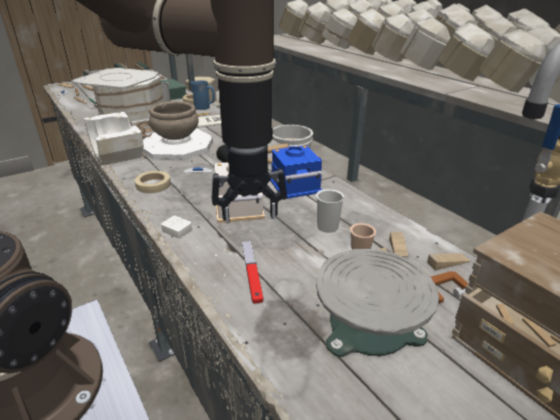

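The bar lies on the bench at (245–260, 243–298) in the scene view, clear of the mould. The cup, beaker and flower mould are where they were. I make one last height check, then hand in.

Run:
```python
from h import *
t=np.load("scene10.npz");p,d=t["p"].astype(int),t["d"];C=cloud("scene",d)
r=(p[...,0]>150)&(p[...,1]<70)&(p[...,2]<70);r[:, :235]=0;r[:,270:]=0;r[:235]=0;r[305:]=0
print("handle z",np.percentile(C[r][:,2],[5,50,95]),"blade z",np.median(C[246:258,247:250,2]))
print(ctrl.sign_off())
```

```text
handle z [0.01428433 0.01671336 0.01843548] blade z 0.007097166142315925
the job is handed in; nothing more can be done
None
```

I levered the upper half up with the pry bar and laid the bar back on the bench. The job is handed in, and the interface gave no verdict.

**Levering:** I gripped the handle and put the blade about 47 mm into the slot, centred and without contact. I then tilted the handle down about 0.43 rad over the steel bar. Halfway through, the upper half had risen about 3 mm against the 5 mm I expected, so I tilted a little further.

**Upper half:** The last top view puts it about 11 mm up, and it did not drop while I drew the bar out or afterwards. I had no direct reading of the force between the pry bar and the steel bar.

**Pry bar:** It lies flat, with the handle's top at about 17 mm and the blade's top at about 7 mm. The tip is roughly 10 cm in front of the mould.

**Everything else:** In the pictures the cup, the beaker and the flower mould stand where they were, though I did not measure them. The gripper stayed clear of the mould. The only unplanned contact was a press of about 12 N, apparently the fingertips on the bench when I gripped the handle. The whole job took about 12 s of robot time.

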